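# Shift the lamp test unit into its third slot and start it

## Task

Set the lamp test unit to its third slot: push its lever along the left leg of the H-shaped gate to the cross channel, across to the right leg, then fully forward (away from the robot) to the end of the right-hand far slot. Then press the start button on the small square box right down and let it go. Only push the lever, never pinch it between the fingers or force it against the gate, do not press the button before the lever is home, and leave the loose things on the bench where they are.

Things in the scene. Friction and masses are not known exactly. Their poses are not given: they have to be found in the camera images.
- unit: lamp test unit, a fixed white case 200 (x) x 190 (y) mm, 104 mm high, with a flat steel top plate; origin under its centre on the bench. Its x axis points forward (away from the robot, within 0.3 rad), y to the left, z up. It does not move. The lever stands in an H-shaped gate in its top (see gate) and starts somewhere in the left leg
- gate (a point): centre of the H-shaped gate, on the top plate, 104 mm above the bench; axes as the unit's. Two legs 20 mm wide along x, centre lines at y = +25 mm (left) and -25 mm (right), each from x = -34 to +34 mm, joined by one cross channel 20 mm wide along y at x = 0. First slot = left far, second = left near, third = right far, fourth = right near
- lever_fore (a joint): fore-and-aft lean of the lever in rad, about a pivot 30 mm above the bench under the gate's centre: 0 upright (in line with the cross channel), positive forward (unit's +x), about +0.38 at the end of a far slot, -0.38 of a near one. It crosses only while within about 0.055 of 0. It stays where it is left (no spring); pushing takes 2 to 5 N at the grip
- lever_side (a joint): sideways lean of the lever in rad, about the same pivot: 0 upright, positive leaning to the unit's right (its -y), negative to its left. About -0.34 in the left leg, +0.34 in the right leg (at most about 0.40 at the leg's outer wall).
- grip_center (a point): centre of the lever's black square hand grip, 36 x 36 mm in section, 70 mm tall (35 mm above and below this point), on a steel stem 12 mm thick. It is 140 mm from the pivot (170 mm above the bench when upright) and leans with the lever, so it moves up to 52 mm each way; z runs up along the lever, x is the far face's outward direction
- grip_far: far face plate of the lever's grip (origin at the lever's pivot; the plate, 30 x 70 mm, faces forward at 18 mm from the lever's axis). Rule: far and near plates, or left and right plates, may not be pressed by fingers at the same time
- grip_near: near face plate of the lever's grip, facing the robot; otherwise as grip_far
- grip_left: left face plate of the lever's grip; otherwise as grip_far
- grip_right: right face plate of the lever's grip; otherwise as grip_far
- start (a joint): travel of the start button in m: 0 released, 0.006 fully down; springs back when let go; fully down takes 5 N
- start_top (a point): centre of the top face of the start button, a grey round push button of 28 mm diameter in a black ring; it stands 92 mm above the bench and is pressed straight down
- start_box: fixed grey box 70 x 70 x 70 mm that carries the start button in the middle of its top; stands to the left or to the right of the unit; origin under its centre on the bench
- lamp_head: loose black finned lamp head 70 x 70 x 60 mm, on the other side of the unit from the start box; origin at its underside; leave alone
- spool: loose metal wire spool, 54 mm diameter, 50 mm high; leave alone
- jar: loose clear jar, 48 mm diameter, 60 mm high; leave alone
- driver: loose screwdriver lying beyond the unit; leave alone
- meter: loose hand meter 140 x 75 x 34 mm lying flat; leave alone
- mug: loose white mug, 76 mm diameter, 90 mm high; leave alone
- lens_ring: loose aluminium lens ring, 36 mm diameter, 15 mm high, lying on the near left corner of the unit's top plate; leave alone
Things that resemble listed ones, but are neither listed nor needed, are in the scene too. What is shaped like the start_box but green or pink is not meant.

How it is judged:
On the way, in this order (a step that is already met when the one before it is completed fails the run):
1. the lever is across in the right leg (value of joint lever_side above 0.25 rad and value of joint lever_fore below 0.25 rad), for 0.05 s.
2. the lever is fully forward in the third slot (value of joint lever_side above 0.25 rad and value of joint lever_fore above 0.33 rad), for 0.2 s.
3. the start button is pressed down (all of step 2 and value of joint start above 0.0045 m), for 0.05 s.
At the end, for the whole second after the job is handed in: The lever rests (under 0.05 rad/s) in the third slot: sideways lean over 0.25 rad to the right, forward lean over 0.33 rad of about 0.38. The start button, pressed at least 4.5 mm after that, is up again (under 1.5 mm). No loose thing lies over 30 mm from where it started (all of step 2 and value of joint start below 0.0015 m and value of joint each of lever_fore, lever_side below 0.44 rad and velocity of joint lever_fore between -0.05 and 0.05 rad/s and velocity of joint lever_side between -0.05 and 0.05 rad/s and distance of each of lamp_head, spool, jar, driver, meter, mug, lens_ring from where it was at the start of the episode below 0.03 m); the robot touches nothing.
It fails at once if the lever is pinched: opposite faces of its grip are pressed by the fingers at once (over 1 N each) ((contact force between the fingers and grip_far above 1 N and contact force between the fingers and grip_near above 1 N) or (contact force between the fingers and grip_left above 1 N and contact force between the fingers and grip_right above 1 N)).
It fails at once if the lever is forced (over 60 N on one face of its grip) (contact force between any of the arm, the fingers and grip_far above 60 N or contact force between any of the arm, the fingers and grip_near above 60 N or contact force between any of the arm, the fingers and grip_left above 60 N or contact force between any of the arm, the fingers and grip_right above 60 N).
It fails at once if the start button is pressed (over 3 mm) before the lever is in the third slot (value of joint start above 0.003 m and not (value of joint lever_side above 0.25 rad and value of joint lever_fore above 0.33 rad)).
It fails at once if a loose thing is moved or lifted by more than 30 mm (distance of any of lamp_head, spool, jar, driver, meter, mug, lens_ring from where it was at the start of the episode above 0.03 m).
It also fails if it takes over 64 s, if anything falls off the work surface, if the arm or the gripper's body presses on something with over 40 N, if the wrist force passes 120 N, or if a joint passes its speed limit or range.

## Robot

A 6-joint arm with a two-finger parallel gripper is mounted at the origin on the work surface. World frame = base frame: x ahead of the robot, y to its left, z up, the work surface at z = 0. Lengths are in m, angles in rad, forces in N, time in s.
With the tool pointing down it reaches from about 0.3 to 0.875 m from the base axis. Payload 6.4 kg.
Tool frame: the origin (TCP) lies on the front face of the gripper's body, between the roots of the fingers; the fingertips stand 73 mm ahead of it and the grasp point (between the pads) lies ctrl.pinch_z ahead of it (ctrl.pinch_z is the distance from the TCP to the grasp point, in m); z points along the fingers, x is the direction in which the jaws open and shut, and the axes are right-handed (so a half turn about z gives the same grasp; the last joint's range is limited). The gripper opens to 85 mm and grips with 20 to 120 N. Pads are 22 mm wide; open, the fingers measure 114 mm over their backs; the gripper's body (76 mm by 85 mm) begins 54 mm behind the grasp point. The pads swing forward as they close: fully open they stand 13 mm farther back than shut.
Start: joints at [0.935, 0.181, 1.607, -0, 1.354, -0.206], TCP at [0.24, 0.523, 0.304] pointing down, gripper open.
Joint ranges: [-2.99, 2.99], [-0.89, 2.07], [0.3, 2.58], [-1.14, 4.28], [0, 2.63], [-3.12, 3.12]. Speed limits (rad/s): [2.57, 2.57, 3.01, 3.14, 3.14, 3.14].

## Interface

Orientations are given as a unit quaternion [w, x, y, z].
In Python, from bench import ctrl gives the robot as it stands.
- The arm moves only by the tool move_arm, never from a script. Its argument "rows" is text: rows parted by semicolons, each of 7 numbers parted by spaces: the shift along the tool's x, y, z in cm, then the turn, a rotation vector about the tool's x, y, z in degrees, then the opening, from 0 (shut) to 1 (fully open). In form: x y z rx ry rz grip; .... A call has 1 to 20 rows; each row shifts and turns the commanded pose from where the row before left it, along the tool's axes as they then stand; what a row does not reach is not made up. A row lasts 1/10 s, in which the tool goes at most 50 mm and 8.59 degrees, less where a joint would pass 70% of its speed; a pose out of reach is approached as far as the arm can. A call with a gripper value outside its range is refused whole. The fingers move at their own pace and stop on an object; the grip force is fixed at half the most. Time passes only in rows, so rows that do not move let the fingers close. It gives the time, the measured TCP pose, the force and the opening at its end, in the units of the state.
- ctrl.get_obs(): the state, without advancing time (a new reading comes with each control period).
- ctrl.camera(name): name is "side" or "top" or "wrist"; returns a dict with "color" (480x640x3 uint8, blue, green, red), "fx", "fy", "cx", "cy" (pixels), "rvec" (rotation vector, rad) and "tvec" (3), from world to camera coordinates, as OpenCV has them. Camera axes: x right, y down, z forward; pixel columns grow to the right and rows downward; lengths in m; the calibration is good to about 2 mm. A picture is of the moment at which its call begins. There is no depth.
- ctrl.hand_in(): hands the job in, once; it reports no verdict.
Trained networks look in the newest picture that a camera, given by its name, has taken for a name from the list of things; names that differ only in an ending like _2 or _b are one class to them, and where a whole thing is asked for, a point or a joint stands for the part that bears it (a point fixed in the world has none). Each returns a list of dicts, best first, with "confidence" (0 to 1); they miss things now and then, are a little off and sometimes report something else, mostly with a low value. They report only what shows in the picture. A call takes as long as a camera call. They do not tell look-alikes from the thing itself.
- ctrl.look_for(camera, query): "bbox" ([left, top, right, bottom] in pixels, round what is visible of it).
- ctrl.trace(camera, query): "region" (480x640 bool, what is visible of it) and "bbox" ([left, top, right, bottom] in pixels, round what is visible of it).
The state is a dict: "time_s": time; "q": joint angles; "dq": joint speeds; "joint_efforts": joint torques, N m; "eef_pos": TCP position; "eef_rot": TCP orientation; "wrist_force": force on the tool from outside, world axes, zero at the start; "torque": the same for the moment, N m; "opening": opening from 0.0 (shut) to 1.0 (fully open).
Only numpy, scipy, OpenCV 4.12 (cv2) and the standard library are available. Lean on these libraries where they do the work, as an engineer would, in place of code of your own. Each camera call takes 0.05 s, during which the arm holds its last target.

## Working session

There is one attempt and no reset: what is moved stays moved. The work goes in short steps, Python scripts to look and compute and a tool call to move; the robot and the scene stay as the last step left them, time stands still between calls to the robot, and variables do not carry over. Pictures are saved under pics/ and viewed, and the job is handed in when it is done.

Besides the shell and the picture viewer there is one more tool, called after "Request:" by a JSON object that holds its "api" and its "payload", one argument or row to a line. move_arm: Moves the arm, as the interface text tells. Its arguments: {"type":"object","properties":{"rows":{"type":"string"}},"required":["rows"]}

```bash
ls; mkdir -p pics; cat > h.py <<'E'
import numpy as np, cv2
from bench import ctrl
def cam(n,save=None):
    c=ctrl.camera(n)
    if save: cv2.imwrite('pics/'+save+'.png',c['color'])
    return c
def KRt(c):
    K=np.array([[c['fx'],0,c['cx']],[0,c['fy'],c['cy']],[0,0,1.]])
    R=cv2.Rodrigues(np.array(c['rvec'],float))[0]; return K,R,np.array(c['tvec'],float).reshape(3)
def proj(c,P):
    K,R,t=KRt(c); p=(R@np.atleast_2d(P).T).T+t; q=(K@p.T).T; return q[:,:2]/q[:,2:]
def onz(c,uv,z):
    K,R,t=KRt(c); d=R.T@np.linalg.inv(K)@np.array([uv[0],uv[1],1.]); o=-R.T@t
    return o+d*(z-o[2])/d[2]
E
python3 - <<'E'
from h import *
for n in ['side','top','wrist']:
    c=cam(n,n+'0'); K,R,t=KRt(c); print(n,(-R.T@t).round(3),R[2].round(3),c['fx'])
    for q in ['unit','grip_center','start_box','start_top','lamp_head','spool','jar','mug','meter','driver','lens_ring']:
        print(q,[(np.round(d['bbox']).astype(int).tolist(),round(d['confidence'],2)) for d in ctrl.look_for(n,q)[:3]])
print(ctrl.get_obs(),ctrl.pinch_z)
E
```

```text
pics
side [-0.07   0.023  0.975] [ 0.595 -0.055 -0.802] 515.6254917416784
unit [([230, 208, 343, 332], 0.84)]
grip_center [([242, 227, 270, 262], 0.85)]
start_box [([421, 238, 460, 284], 0.73), ([362, 236, 398, 277], 0.64), ([459, 201, 500, 240], 0.59)]
start_top [([440, 244, 454, 256], 0.68), ([514, 293, 526, 311], 0.64), ([372, 239, 384, 248], 0.62)]
lamp_head [([146, 275, 194, 322], 0.95)]
spool [([413, 309, 444, 346], 0.69)]
jar [([196, 347, 225, 378], 0.84), ([230, 210, 340, 331], 0.28)]
mug [([381, 172, 433, 219], 0.57), ([163, 192, 197, 246], 0.17)]
meter [([164, 192, 202, 248], 0.66)]
driver [([264, 191, 333, 205], 0.9)]
lens_ring [([415, 311, 443, 347], 0.5)]
top [ 0.398 -0.025  1.23 ] [ 0.123  0.003 -0.992] 469.44655879119625
unit [([240, 200, 338, 296], 0.73), ([253, 238, 282, 257], 0.45)]
grip_center [([252, 238, 283, 255], 0.81), ([259, 271, 274, 287], 0.34), ([241, 200, 338, 296], 0.23)]
start_box [([446, 186, 488, 221], 0.91), ([406, 228, 444, 266], 0.69), ([455, 283, 490, 322], 0.62)]
start_top [([251, 238, 286, 253], 0.7), ([425, 242, 439, 253], 0.62), ([466, 199, 47
[... 782 characters left out ...]

driver []
lens_ring []
{'time_s': 1.8, 'q': array([ 9.34712063e-01,  1.80803244e-01,  1.60696902e+00,  2.47663397e-05,
        1.35380791e+00, -2.06326182e-01]), 'dq': array([-0.0007812 ,  0.00124894, -0.00115789, -0.00062621,  0.00019175,
        0.00044245]), 'joint_efforts': array([ 6.88533032e-05, -4.44848728e+01, -3.51664388e+01, -3.71557680e-04,
        9.81210578e-04, -5.08767428e-07]), 'eef_pos': array([0.239583  , 0.52273917, 0.30390163]), 'eef_rot': array([-1.35219296e-05,  8.41622166e-01,  5.40066782e-01,  1.52231907e-06]), 'wrist_force': array([-0.05304808,  0.34474017, -0.84842347]), 'torque': array([ 0.03705214, -0.00543064, -0.05044744]), 'opening': 0.9960584112274039} 0.0539
```

View pics/side0.png

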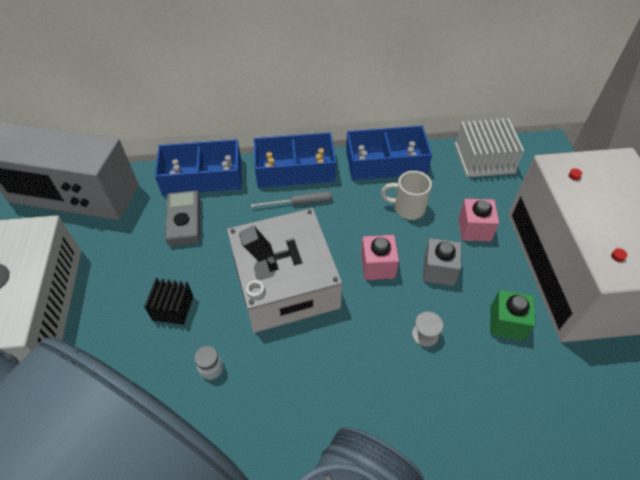

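View pics/top0.png

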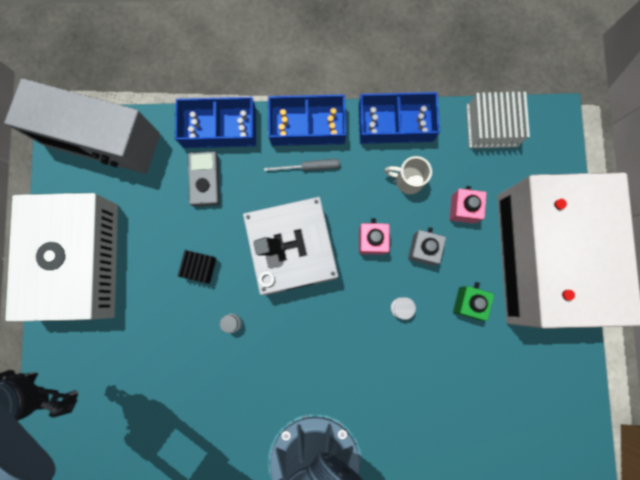

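```bash
python3 - <<'E'
import cv2
a=cv2.imread('pics/top0.png')[185:335,170:350]; cv2.imwrite('pics/c1.png',cv2.resize(a,None,fx=4,fy=4,interpolation=cv2.INTER_CUBIC))
a=cv2.imread('pics/top0.png')[170:335,370:530]; cv2.imwrite('pics/c2.png',cv2.resize(a,None,fx=3.5,fy=3.5,interpolation=cv2.INTER_CUBIC))
a=cv2.imread('pics/side0.png')[195:345,215:365]; cv2.imwrite('pics/c3.png',cv2.resize(a,None,fx=4,fy=4,interpolation=cv2.INTER_CUBIC))
E
```

```text
(no output)
```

View pics/c1.png

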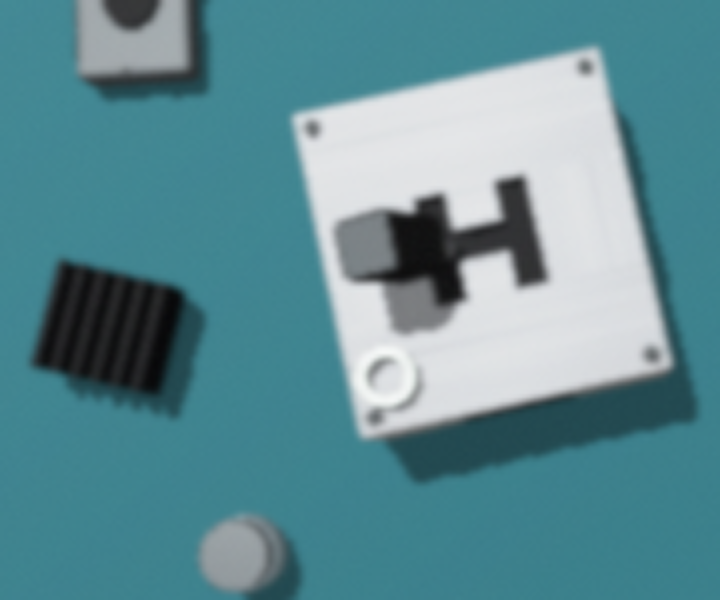

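View pics/c2.png

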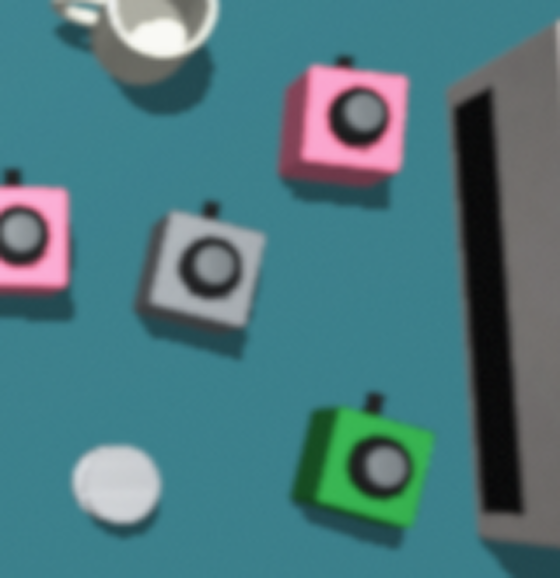

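View pics/c3.png

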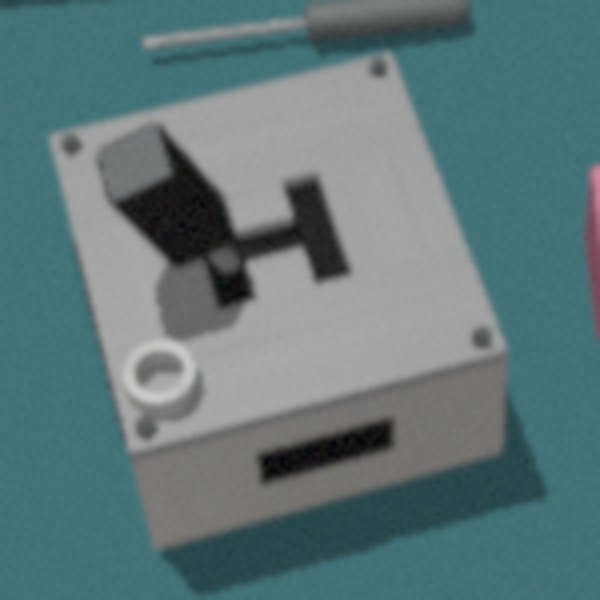

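```bash
cat >> h.py <<'E'
from scipy.optimize import least_squares
from scipy.spatial.transform import Rotation as Rn
def leverpt(U,yaw,f,s,h,off=(0,0)):
    # pivot at unit centre z=.03; fore about +y, side positive -> -y
    R=Rn.from_euler('Z',yaw)*Rn.from_euler('YX',[f,s])
    return np.array([U[0],U[1],.03])+R.apply([off[0],off[1],h])
def fitlever(U,yaw,obs):  # obs: list (cam, uv of grip top-face centre)
    r=least_squares(lambda p:np.concatenate([proj(c,leverpt(U,yaw,p[0],p[1],.175))[0]-uv for c,uv in obs]),[0,0])
    return r.x,r.fun
E
python3 - <<'E'
from h import *
t=ctrl.camera('top'); s=ctrl.camera('side')
pt=[(293,115),(600,47),(672,370),(362,438)]; pt=[(a/4+170-.4,b/4+185-.4) for a,b in pt]
ps=[(50,133),(393,53),(505,352),(133,450)]; ps=[(a/4+215-.4,b/4+195-.4) for a,b in ps]
for c,P in ((t,pt),(s,ps)):
    W=np.array([onz(c,p,.104) for p in P]); print(W.round(4).tolist(),W.mean(0).round(4))
    for i in range(4): 
        d=W[(i+1)%4]-W[i]; print(np.linalg.norm(d).round(4),np.degrees(np.arctan2(d[1],d[0])).round(2))
# fit pose
loc=np.array([[.1,.095],[.1,-.095],[-.1,-.095],[-.1,.095]])
def f(p):
    R=Rn.from_euler('z',p[2]); W=R.apply(np.c_[loc,np.full(4,.104)])+[p[0],p[1],0]
    return np.r_[(proj(t,W)-pt).ravel(),(proj(s,W)-ps).ravel()]
r=least_squares(f,[.5,0,0]);print('unit',r.x,r.fun.round(1)); U=r.x[:2];yaw=r.x[2]
gt=(366/4+170-.4,246/4+185-.4)
gs=(135/4+215-.4,162/4+195-.4)
x,fun=fitlever(U,yaw,[(t,gt),(s,gs)]);print('lever',x,fun)
for c,uv in((t,gt),(s,gs)): print(fitlever(U,yaw,[(c,uv)]))
G=leverpt(U,yaw,*x,.14); print('grip',G,leverpt(U,yaw,*x,.175))
# buttons: caps
bt=(213/3.5+370-.4,265/3.5+170-.4)
bs=[d for d in ctrl.look_for('side','start_top')]
print('btn top',onz(t,bt,.092),[ (onz(s,((d['bbox'][0]+d['bbox'][2])/2,(d['bbox'][1]+d['bbox'][3])/2),.092).round(4),np.round(d['bbox'])) for d in bs])
E
```

```text
[[0.6161, 0.1592, 0.104], [0.6533, -0.029, 0.104], [0.4548, -0.0669, 0.104], [0.4192, 0.1192, 0.104]] [0.5358 0.0456 0.104 ]
0.1918 -78.83
0.202 -169.19
0.1895 100.84
0.2009 11.47
[[0.6157, 0.1588, 0.104], [0.6512, -0.0281, 0.104], [0.4551, -0.0653, 0.104], [0.4196, 0.1181, 0.104]] [0.5354 0.0459 0.104 ]
0.1902 -79.22
0.1996 -169.27
0.1868 100.95
0.2002 11.72
unit [0.53565141 0.04570608 0.1937454 ] [ 0.4  0.2 -0.3  0.5 -0.1 -0.4 -0.2 -0.   0.3  0.   0.  -0.3  0.7 -0.4
 -0.8  0.2]
lever [-0.00531989 -0.35035796] [-0.10079151  0.13712082  0.05051062 -0.13810704]
(array([-0.00388066, -0.34858283]), array([-5.68434189e-14,  0.00000000e+00]))
(array([-0.00681793, -0.35131587]), array([1.47792889e-12, 5.11590770e-12]))
grip [0.5257131  0.0927251  0.16149313] [0.52322852 0.10447985 0.19436641]
btn top [ 0.52686104 -0.29602557  0.092     ] [(array([ 0.5504, -0.166 ,  0.092 ]), array([378., 238., 387., 247.])), (array([ 0.6277, -0.4098,  0.092 ]), array([480., 200., 489., 210.])), (array([ 0.3765, -0.4003,  0.092 ]), array([511., 297., 524., 312.])), (array([ 0.6794, -0.2404,  0.092 ]), array([383., 172., 427., 216.]))]
```

```bash
cat >> h.py <<'E'
U=np.array([.53565,.04571]);yaw=.19375
import itertools
def overlay(img,c,f,s,k,o,col):
    for (a,b) in itertools.combinations(itertools.product([-1,1],repeat=3),2):
        if sum(x!=y for x,y in zip(a,b))==1:
            P=[leverpt(U,yaw,f,s,.14+.035*v[2],(.018*v[0],.018*v[1])) for v in (a,b)]
            q=((proj(c,P)+.5-o)*k).astype(int); cv2.line(img,tuple(map(int,q[0])),tuple(map(int,q[1])),col,1)
    R=Rn.from_euler('z',yaw)
    H=[[34,35],[34,15],[10,15],[10,-15],[34,-15],[34,-35],[-34,-35],[-34,-15],[-10,-15],[-10,15],[-34,15],[-34,35]]
    q=((proj(c,R.apply(np.c_[np.array(H)/1e3,np.full(12,.104)])+[U[0],U[1],0])+.5-o)*k).astype(np.int32)
    cv2.polylines(img,[q],True,(255,100,0),1)
def crop(c,o,w,k): return cv2.resize(c['color'][o[1]:o[1]+w,o[0]:o[0]+w],None,fx=k,fy=k,interpolation=cv2.INTER_CUBIC)
def lev(name,f,s,save,uv=None):
    c=ctrl.camera(name)
    g=leverpt(U,yaw,f,s,.14); p=proj(c,g)[0].astype(int); o=p-[35,35]; k=8
    im=crop(c,o,70,k); im2=im.copy(); overlay(im2,c,f,s,k,o,(0,255,0)); return im2
E
python3 - <<'E'
from h import *
cv2.imwrite('pics/o1.png',lev('top',-.005,-.35,0)); cv2.imwrite('pics/o2.png',lev('side',-.005,-.35,0))
E
```

```text
(no output)
```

View pics/o1.png

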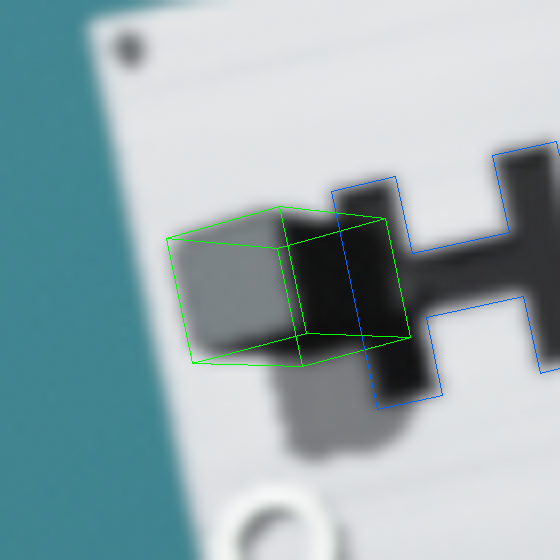

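View pics/o2.png

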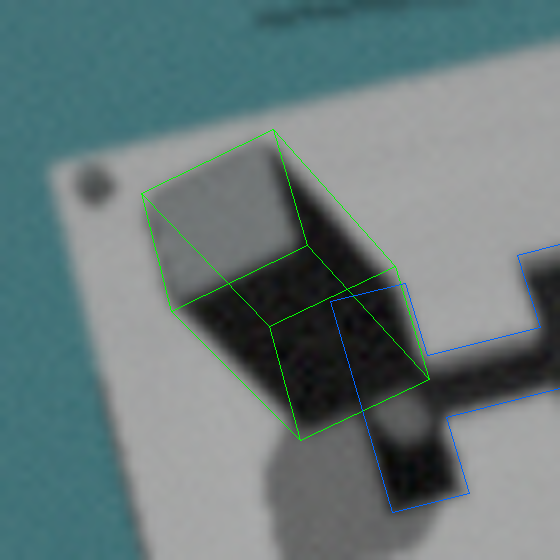

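Request:
{"api": "move_arm", "payload": {
  "rows": "-2.1 3.94 0 0 0 0 0;-2.1 3.94 0 0 0 0 0;-2.1 3.94 0 0 0 0 0;-2.1 3.94 0 0 0 0 0;-2.1 3.94 0 0 0 0 0;-2.1 3.94 0 0 0 0 0;-2.1 3.94 0 0 0 0 0;-2.1 3.94 0 0 0 0 0;-2.1 3.94 0 0 0 0 0;-2.1 3.94 0 0 0 0 0;0 0 0 0 0 7.75 0;0 0 0 0 0 7.75 0;0 0 0 0 0 7.75 0;0 0 0 0 0 7.75 0;0 0 0 0 0 7.75 0;0 0 0 0 0 7.75 0;0 0 0 0 0 7.75 0;0 0 0 0 0 0 0"
}}

```text
time_s: 3.85
eef_pos: [0.5103, 0.1677, 0.3039]
eef_rot: [-0.0, 0.995, 0.096, 0.0]
wrist_force: [0.4, 0.6, -0.5]
opening: -0.003
```

```bash
cat >> h.py <<'E'
def st():
    o=ctrl.get_obs(); p=np.array(o['eef_pos']); q=o['eef_rot']; R=Rn.from_quat([q[1],q[2],q[3],q[0]])
    d=Rn.from_euler('z',-yaw).apply(p-[U[0],U[1],0]); a=Rn.from_euler('z',-yaw)*R
    print('t',round(o['time_s'],2),'TCP unit frame mm',(d*1e3).round(1),'tip z',round(d[2]-.073,4),'tool axes in unit\n',a.as_matrix().round(3),'F',np.round(o['wrist_force'],1),'open',round(o['opening'],3),'q',np.round(o['q'],2)); return d,a
E
python3 - <<'E'
from h import *
st(); a=cam('side')['color'][150:390,150:470]; cv2.imwrite('pics/s1.png',cv2.resize(a,None,fx=2.4,fy=2.4))
cv2.imwrite('pics/w1.png',cam('wrist')['color'])
E
```

```text
t 3.85 TCP unit frame mm [ -1.4 124.6 303.9] tip z 0.2309 tool axes in unit
 [[ 1.    -0.001  0.   ]
 [-0.001 -1.     0.   ]
 [ 0.    -0.    -1.   ]] F [ 0.4  0.6 -0.5] open -0.003 q [ 0.1   0.1   1.7   0.    1.34 -0.1 ]
```

View pics/s1.png

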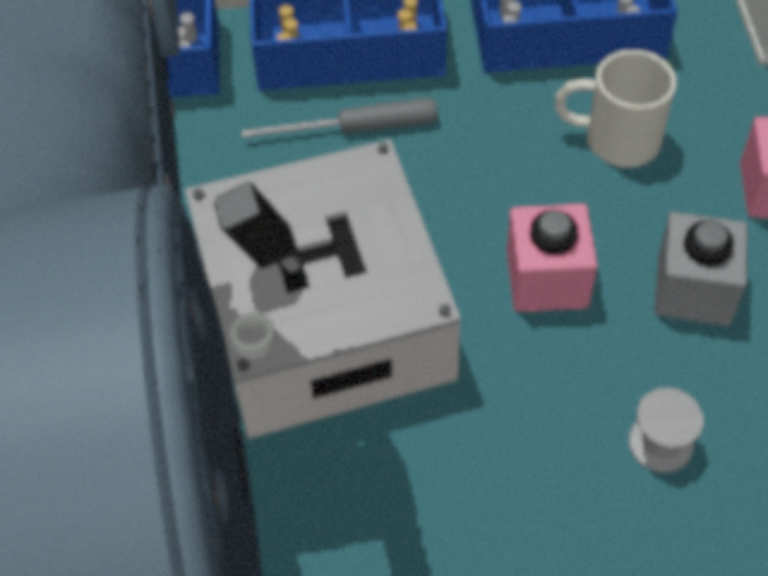

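View pics/w1.png

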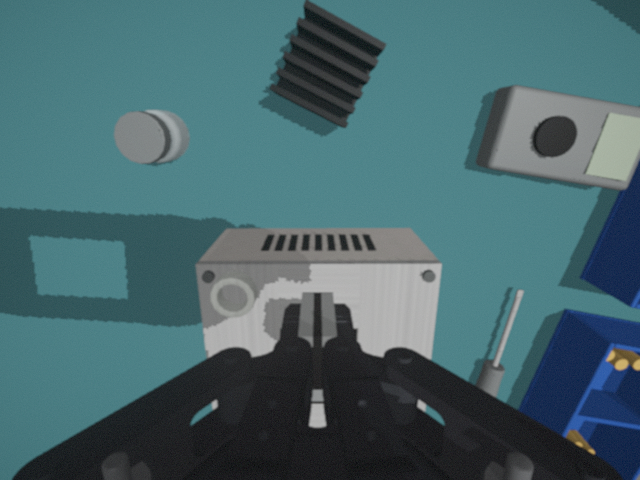

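Request:
{"api": "move_arm", "payload": {
  "rows": "0 0 3.6 0 0 0 0;0 0 3.5 0 0 0 0;0 0 0 0 0 0 0;0.1 1.2 0 0 0 0 0;0 1 0 0 0 0 0;0 1 0 0 0 0 0;0 1 0 0 0 0 0;0 1 0 0 0 0 0;0 0 0 0 0 0 0"
}}

```text
time_s: 4.85
eef_pos: [0.522, 0.1156, 0.2337]
eef_rot: [0.0, 0.995, 0.096, 0.001]
wrist_force: [0.6, 1.6, 1.5]
opening: -0.0
```

```bash
python3 - <<'E'
from h import *
st(); a=cam('side')['color'][195:345,215:365]; cv2.imwrite('pics/s2.png',cv2.resize(a,None,fx=3.6,fy=3.6))
a=cam('top')['color'][185:335,190:350]; cv2.imwrite('pics/t2.png',cv2.resize(a,None,fx=3.6,fy=3.6))
E
```

```text
t 4.85 TCP unit frame mm [  0.   71.2 233.7] tip z 0.1607 tool axes in unit
 [[ 1.    -0.001  0.002]
 [-0.001 -1.    -0.   ]
 [ 0.002  0.    -1.   ]] F [0.6 1.6 1.5] open -0.0 q [-0.    0.17  1.77 -0.    1.2  -0.2 ]
```

View pics/s2.png

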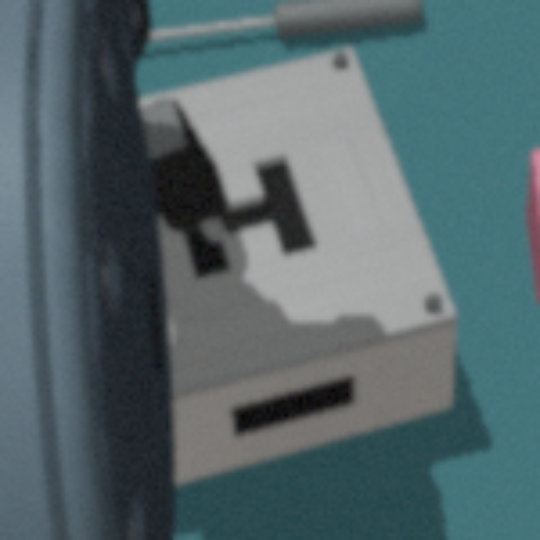

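View pics/t2.png

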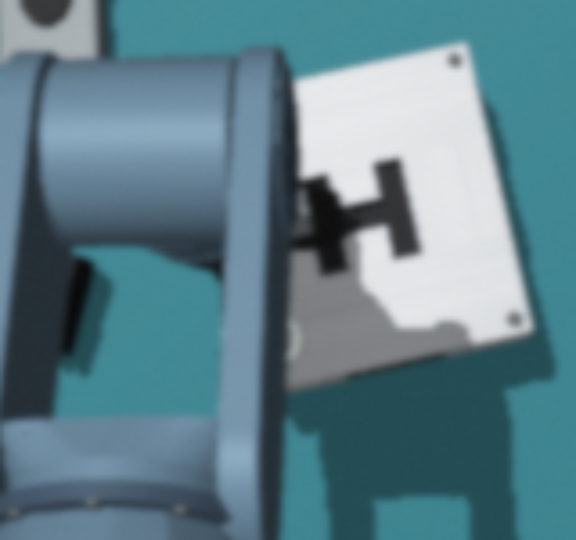

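Request:
{"api": "move_arm", "payload": {
  "rows": "0 0.8 0 0 0 0 0;0 0.8 0 0 0 0 0;0 0.8 0 0 0 0 0"
}}

```text
time_s: 5.25
eef_pos: [0.5271, 0.0935, 0.2352]
eef_rot: [-0.0, 0.995, 0.097, 0.002]
wrist_force: [-2.9, 7.0, 21.4]
opening: -0.004
```

```bash
python3 - <<'E'
from h import *
st(); a=cam('side')['color'][195:345,215:365]; cv2.imwrite('pics/s3.png',cv2.resize(a,None,fx=3.6,fy=3.6))
E
```

```text
t 5.25 TCP unit frame mm [  0.8  48.5 235.2] tip z 0.1622 tool axes in unit
 [[ 1.     0.001  0.004]
 [ 0.001 -1.     0.   ]
 [ 0.004 -0.    -1.   ]] F [-2.9  7.  21.4] open -0.004 q [-0.05  0.16  1.77  0.    1.2  -0.24]
```

View pics/s3.png

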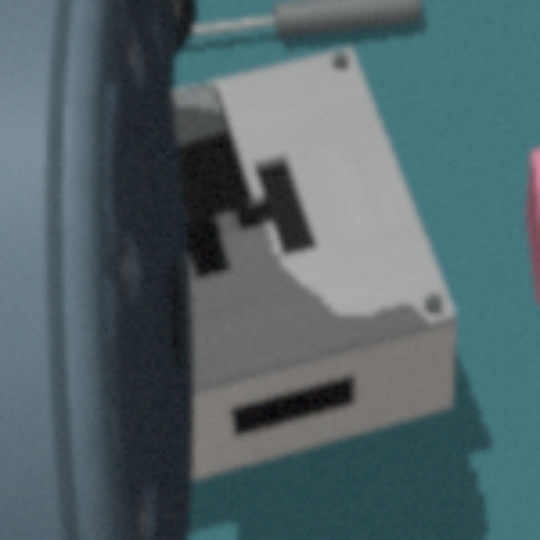

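Request:
{"api": "move_arm", "payload": {
  "rows": "0 -1.0 0 0 0 0 0;0 -0.5 -1 0 0 0 0;0 0 -1 0 0 0 0;0 0.7 0 0 0 0 0;0 0.8 0 0 0 0 0;0 0.5 0 0 0 0 0;0 0.5 0 0 0 0 0"
}}

```text
time_s: 6.0
eef_pos: [0.5279, 0.0829, 0.2527]
eef_rot: [-0.0, 0.995, 0.097, -0.0]
wrist_force: [0.0, 1.7, 2.8]
opening: 0.0
```

```bash
python3 - <<'E'
from h import *
st(); a=cam('side')['color'][195:345,215:365]; cv2.imwrite('pics/s4.png',cv2.resize(a,None,fx=3.6,fy=3.6))
a=cam('wrist')['color']; cv2.imwrite('pics/w4.png',a)
E
```

```text
t 6.0 TCP unit frame mm [ -0.5  38.  252.7] tip z 0.1797 tool axes in unit
 [[ 1.    -0.    -0.   ]
 [-0.    -1.     0.001]
 [-0.    -0.001 -1.   ]] F [0.  1.7 2.8] open 0.0 q [-0.07  0.14  1.76  0.    1.24 -0.26]
```

View pics/s4.png

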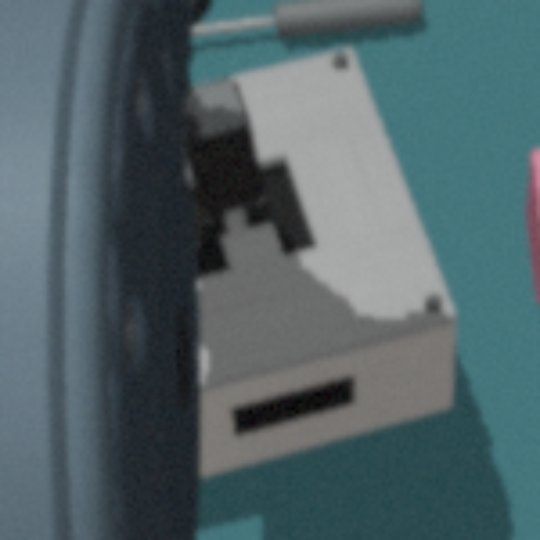

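View pics/w4.png

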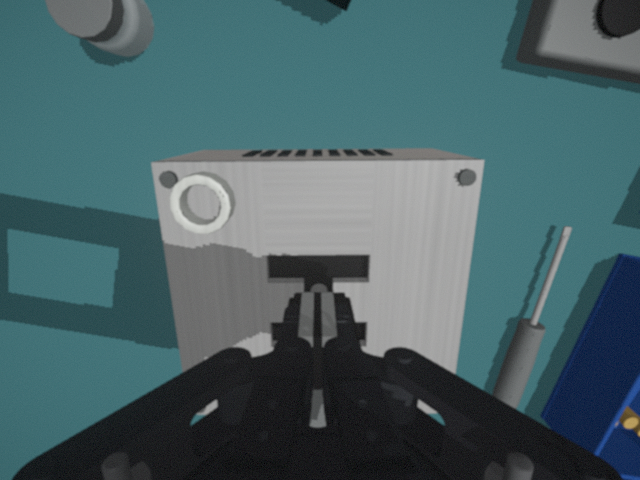

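Request:
{"api": "move_arm", "payload": {
  "rows": "0 0.8 0 0 0 0 0;0 0.8 0 0 0 0 0;0 0.8 0 0 0 0 0;0 0.8 0 0 0 0 0;0 0.8 0 0 0 0 0;0 0.6 0 0 0 0 0;0 0 0 0 0 0 0"
}}

```text
time_s: 6.8
eef_pos: [0.5367, 0.0373, 0.2525]
eef_rot: [0.0, 0.995, 0.096, -0.0]
wrist_force: [-0.0, 0.3, -0.2]
opening: 0.002
```

```bash
python3 - <<'E'
from h import *
st(); a=cam('side')['color'][195:345,215:365]; cv2.imwrite('pics/s5.png',cv2.resize(a,None,fx=3.6,fy=3.6))
a=cam('wrist')['color']; cv2.imwrite('pics/w5.png',a)
E
```

```text
t 6.8 TCP unit frame mm [ -0.6  -8.5 252.5] tip z 0.1795 tool axes in unit
 [[ 1.    -0.001 -0.001]
 [-0.001 -1.    -0.   ]
 [-0.001  0.    -1.   ]] F [-0.   0.3 -0.2] open 0.002 q [-0.15  0.15  1.75 -0.    1.24 -0.34]
```

View pics/s5.png

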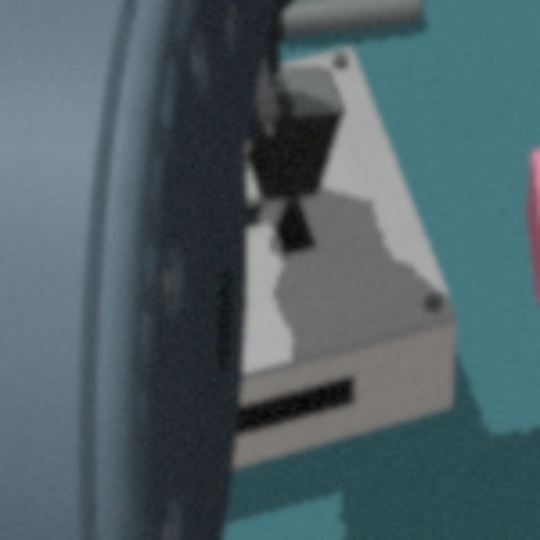

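View pics/w5.png

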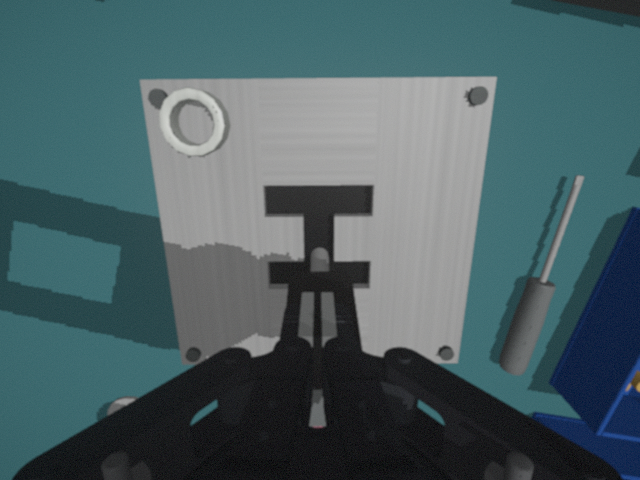

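Request:
{"api": "move_arm", "payload": {
  "rows": "0 0.5 0 0 0 0 0;0 0.5 0 0 0 0 0;0 0.5 0 0 0 0 0;0 0 0 0 0 0 0"
}}

```text
time_s: 7.3
eef_pos: [0.5397, 0.0229, 0.2529]
eef_rot: [0.0, 0.995, 0.097, -0.0]
wrist_force: [0.7, 2.0, 0.7]
opening: -0.003
```

```bash
python3 - <<'E'
from h import *
st(); c=cam('side');o=np.array([235,195]);im=crop(c,o,110,6);overlay(im,c,0,.34,6,o,(0,255,0)); cv2.imwrite('pics/s6.png',im)
a=cam('wrist')['color']; cv2.imwrite('pics/w6.png',a)
E
```

```text
t 7.3 TCP unit frame mm [ -0.4 -23.1 252.9] tip z 0.1799 tool axes in unit
 [[ 1. -0. -0.]
 [-0. -1. -0.]
 [-0.  0. -1.]] F [0.7 2.  0.7] open -0.003 q [-0.18  0.16  1.74 -0.    1.24 -0.37]
```

View pics/s6.png

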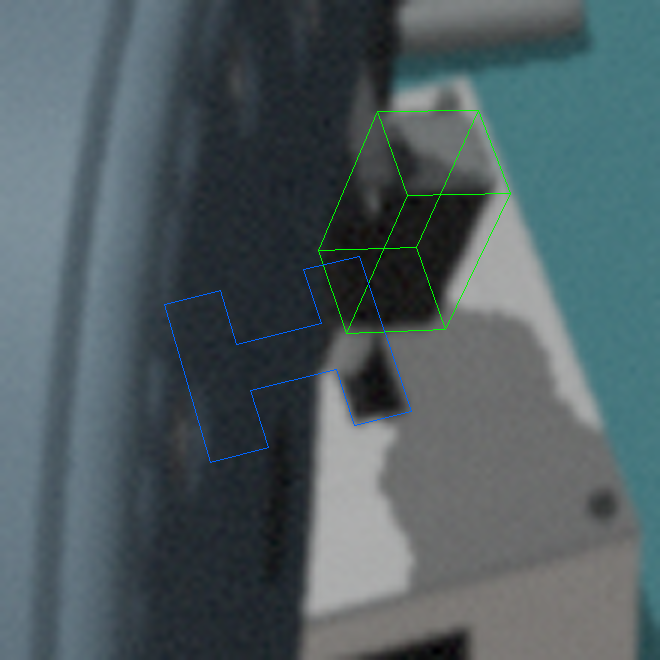

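View pics/w6.png

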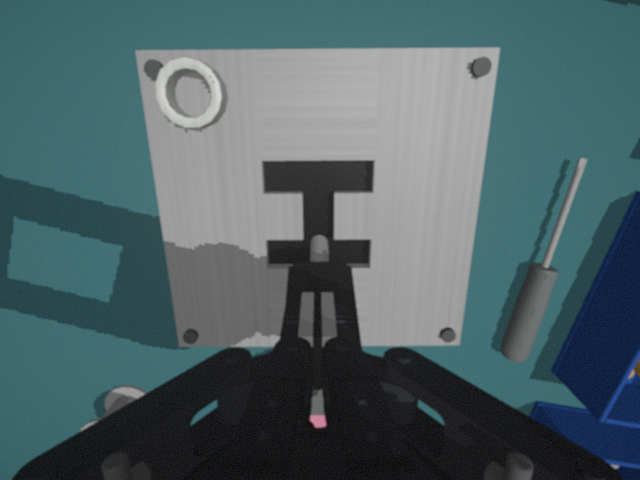

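Request:
{"api": "move_arm", "payload": {
  "rows": "0 0.3 0 0 0 0 0;0 0.2 0 0 0 0 0;0 0 0 0 0 0 0"
}}

```text
time_s: 7.7
eef_pos: [0.5406, 0.0185, 0.2529]
eef_rot: [0.0, 0.995, 0.097, 0.0]
wrist_force: [-0.7, 0.5, 0.5]
opening: -0.002
```

```bash
python3 - <<'E'
from h import *
st(); c=cam('side');o=np.array([235,195]);im=crop(c,o,110,6);overlay(im,c,0,.34,6,o,(0,255,0)); cv2.imwrite('pics/s7.png',im)
E
```

```text
t 7.7 TCP unit frame mm [ -0.4 -27.7 252.9] tip z 0.1799 tool axes in unit
 [[ 1.  0.  0.]
 [ 0. -1. -0.]
 [ 0.  0. -1.]] F [-0.7  0.5  0.5] open -0.002 q [-0.19  0.16  1.74 -0.    1.24 -0.38]
```

View pics/s7.png

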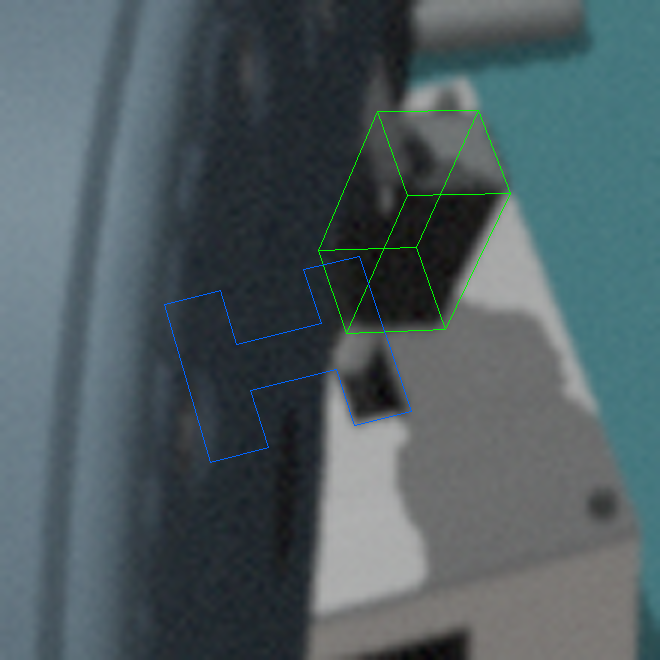

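Request:
{"api": "move_arm", "payload": {
  "rows": "0 -1 0 0 0 0 0;0 -1 0 0 0 0 0;0 0 -2.5 0 0 0 0;0 0 -2.5 0 0 0 0;-3.3 2.2 0 0 0 0 0;-3.2 2.2 0 0 0 0 0;0 0 0 0 0 -8.2 0;0 0 0 0 0 -8.2 0;0 0 0 0 0 -8.2 0;0 0 0 0 0 -8.2 0;0 0 0 0 0 -8.2 0;0 0 0 0 0 -8.2 0;0 0 0 0 0 -8.2 0;0 0 0 0 0 -8.2 0;0 0 0 0 0 -8.2 0;0 0 0 0 0 -8.2 0;0 0 0 0 0 -8 0;0 0 0 0 0 0 0"
}}

```text
time_s: 9.55
eef_pos: [0.4813, -0.0167, 0.303]
eef_rot: [0.0, 0.634, 0.773, 0.0]
wrist_force: [0.6, -0.9, -0.8]
opening: 0.002
```

```bash
python3 - <<'E'
from h import *
st(); c=cam('side');o=np.array([235,195]);im=crop(c,o,110,6);overlay(im,c,0,.34,6,o,(0,255,0)); cv2.imwrite('pics/s8.png',im)
c=cam('wrist'); im=c['color'];overlay(im,c,0,.34,1,np.array([0,0]),(0,255,0));cv2.imwrite('pics/w8.png',im)
E
```

```text
t 9.55 TCP unit frame mm [-65.3 -50.8 303. ] tip z 0.23 tool axes in unit
 [[-0.002  1.     0.   ]
 [ 1.     0.002 -0.   ]
 [-0.     0.    -1.   ]] F [ 0.6 -0.9 -0.8] open 0.002 q [-0.28 -0.03  1.84 -0.    1.34 -2.05]
```

View pics/s8.png

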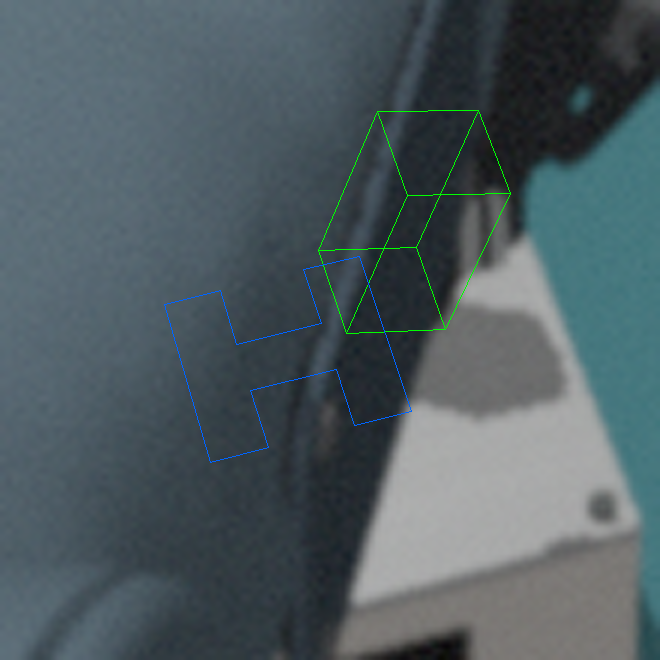

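View pics/w8.png

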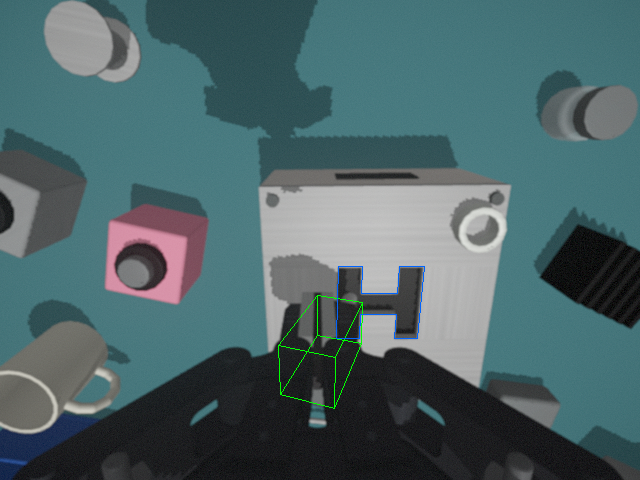

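Request:
{"api": "move_arm", "payload": {
  "rows": "0 0 3.1 0 0 0 0;0 0 3.1 0 0 0 0;0 0 0 0 0 0 0;0 1 0 0 0 0 0;0 1 0 0 0 0 0;0 0.8 0 0 0 0 0;0 0.8 0 0 0 0 0;0 0.8 0 0 0 0 0;0 0.8 0 0 0 0 0;0 0.8 0 0 0 0 0"
}}

```text
time_s: 10.65
eef_pos: [0.5408, -0.0057, 0.241]
eef_rot: [-0.0, 0.635, 0.772, -0.0]
wrist_force: [-2.4, -0.6, 1.7]
opening: 0.002
```

```bash
python3 - <<'E'
from h import *
st()
c=cam('wrist'); im=c['color'];overlay(im,c,.2,.34,1,np.array([0,0]),(0,255,0));cv2.imwrite('pics/w9.png',im)
c=cam('top');o=np.array([240,180]);im=crop(c,o,120,5);overlay(im,c,.2,.34,5,o,(0,255,0)); cv2.imwrite('pics/t9.png',im)
E
```

```text
t 10.65 TCP unit frame mm [ -4.8 -51.4 241. ] tip z 0.168 tool axes in unit
 [[-0.  1. -0.]
 [ 1.  0. -0.]
 [-0. -0. -1.]] F [-2.4 -0.6  1.7] open 0.002 q [-0.23  0.17  1.75 -0.    1.22 -1.99]
```

View pics/w9.png

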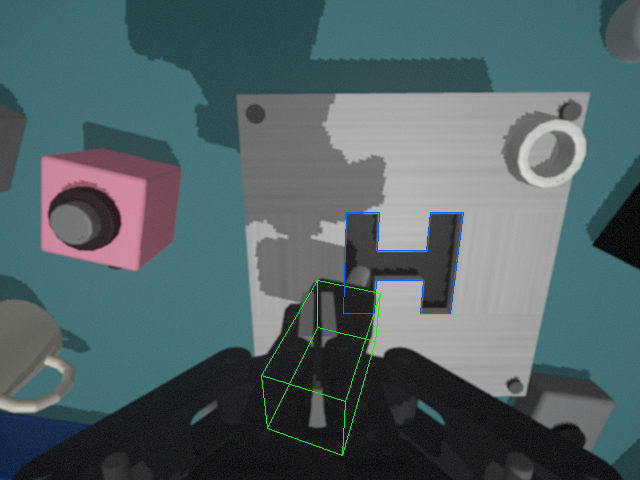

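View pics/t9.png

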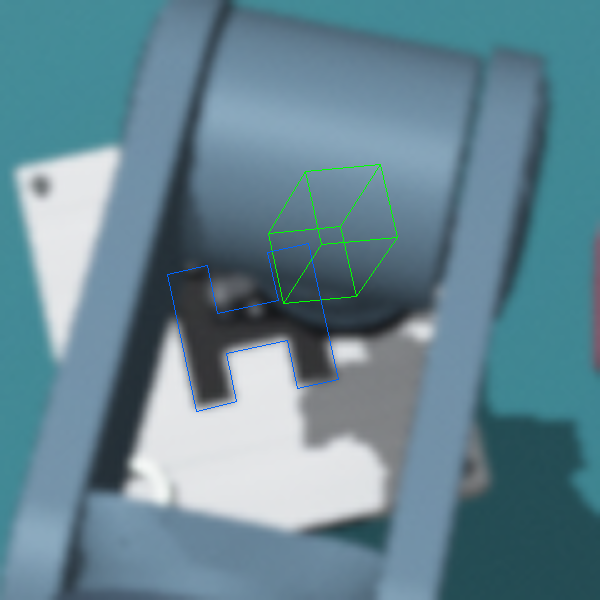

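Moving smoothly with small force. The lever is heading forward, so I'll continue in short steps and watch the force.

Request:
{"api": "move_arm", "payload": {
  "rows": "0 0.6 0 0 0 0 0;0 0.6 0 0 0 0 0;0 0.6 0 0 0 0 0;0 0.4 0 0 0 0 0"
}}

```text
time_s: 11.15
eef_pos: [0.5621, -0.0014, 0.2405]
eef_rot: [-0.0, 0.635, 0.772, -0.0]
wrist_force: [-2.8, -0.8, 0.2]
opening: 0.003
```

Request:
{"api": "move_arm", "payload": {
  "rows": "0 0.3 0 0 0 0 0;0 0.2 0 0 0 0 0"
}}

```text
time_s: 11.35
eef_pos: [0.5669, -0.0005, 0.2407]
eef_rot: [-0.0, 0.635, 0.772, -0.0]
wrist_force: [-2.7, -0.1, -1.7]
opening: -0.0
```

```bash
python3 - <<'E'
from h import *
st()
c=cam('wrist'); im=c['color'];overlay(im,c,.38,.34,1,np.array([0,0]),(0,255,0));cv2.imwrite('pics/w10.png',im)
E
```

```text
t 11.35 TCP unit frame mm [ 21.7 -51.4 240.7] tip z 0.1677 tool axes in unit
 [[-0.001  1.    -0.001]
 [ 1.     0.001  0.   ]
 [ 0.    -0.001 -1.   ]] F [-2.7 -0.1 -1.7] open -0.0 q [-0.21  0.23  1.69 -0.    1.23 -1.98]
```

View pics/w10.png

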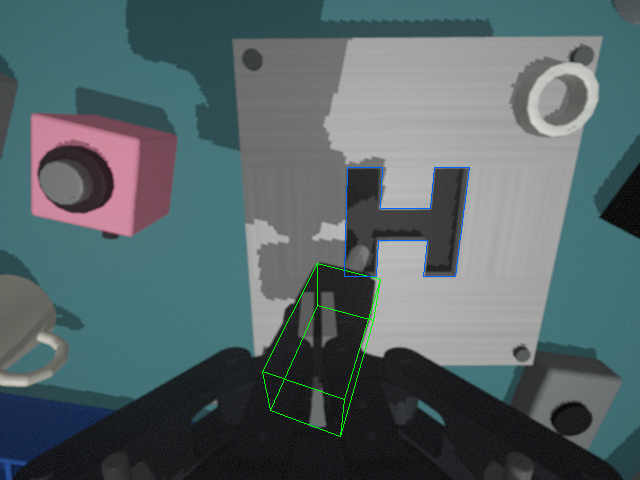

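Still sliding freely, so I'll go on in 2 mm steps until the end stop shows as force.

Request:
{"api": "move_arm", "payload": {
  "rows": "0 0.2 0 0 0 0 0;0 0.2 0 0 0 0 0"
}}

```text
time_s: 11.6
eef_pos: [0.5701, 0.0002, 0.2406]
eef_rot: [-0.001, 0.635, 0.772, -0.001]
wrist_force: [-7.6, -1.6, 0.9]
opening: -0.004
```

Request:
{"api": "move_arm", "payload": {
  "rows": "0 0.2 0 0 0 0 0;0 0 0 0 0 0 0"
}}

```text
time_s: 11.8
eef_pos: [0.5711, 0.0004, 0.2403]
eef_rot: [-0.002, 0.635, 0.772, -0.002]
wrist_force: [-9.7, -1.5, 2.4]
opening: 0.002
```

Request:
{"api": "move_arm", "payload": {
  "rows": "0 0.2 0 0 0 0 0;0 0 0 0 0 0 0"
}}

```text
time_s: 12.0
eef_pos: [0.572, 0.0006, 0.2402]
eef_rot: [-0.003, 0.635, 0.772, -0.003]
wrist_force: [-15.4, -2.9, 4.7]
opening: 0.0
```

Request:
{"api": "move_arm", "payload": {
  "rows": "0 -1 0 0 0 0 0;0 -1 0 0 0 0 0;0 -1 0 0 0 0 0;0 0 -3 0 0 0 0;0 0 -3 0 0 0 0;-3.5 -0.9 0 0 0 0 0;-3.5 -0.9 0 0 0 0 0;-3.5 -0.9 0 0 0 0 0;-3.5 -0.9 0 0 0 0 0;-3.5 -0.9 0 0 0 0 0;-3.5 -0.9 0 0 0 0 0;-3.5 -0.9 0 0 0 0 0;-3.5 -0.9 0 0 0 0 0;0 0 0 0 0 0 0"
}}

```text
time_s: 13.4
eef_pos: [0.5276, -0.2978, 0.3013]
eef_rot: [0.001, 0.637, 0.771, -0.001]
wrist_force: [0.6, 0.7, 0.1]
opening: 0.001
```

```bash
python3 - <<'E'
from h import *
st()
c=cam('side');cv2.imwrite('pics/s11f.png',c['color']);o=np.array([225,190]);im=crop(c,o,130,5);overlay(im,c,.38,.34,5,o,(0,255,0)); cv2.imwrite('pics/s11.png',im)
c=cam('wrist'); cv2.imwrite('pics/w11.png',c['color'])
c=cam('top');o=np.array([235,180]);im=crop(c,o,120,5);overlay(im,c,.38,.34,5,o,(0,255,0)); cv2.imwrite('pics/t11.png',im)
E
```

```text
t 13.4 TCP unit frame mm [ -74.  -335.5  301.3] tip z 0.2283 tool axes in unit
 [[ 0.004  1.     0.001]
 [ 1.    -0.004 -0.003]
 [-0.003  0.001 -1.   ]] F [0.6 0.7 0.1] open 0.001 q [-0.71  0.25  1.53 -0.    1.36 -2.47]
```

View pics/s11.png

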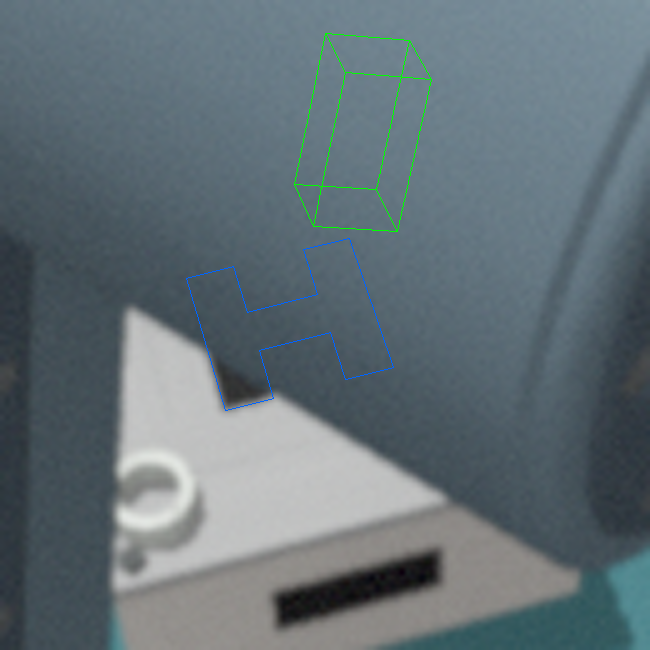

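View pics/w11.png

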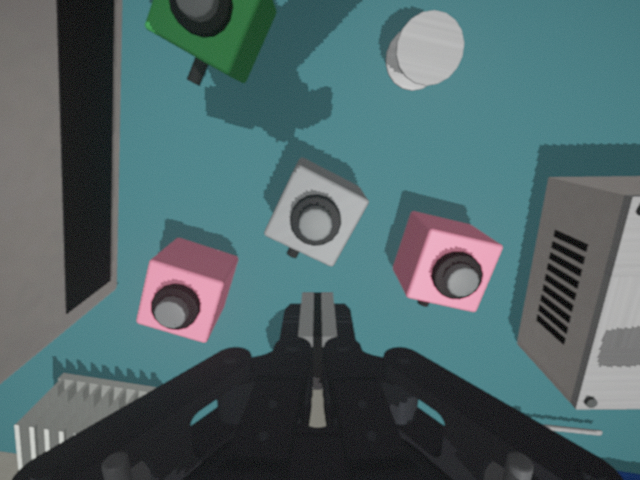

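View pics/t11.png

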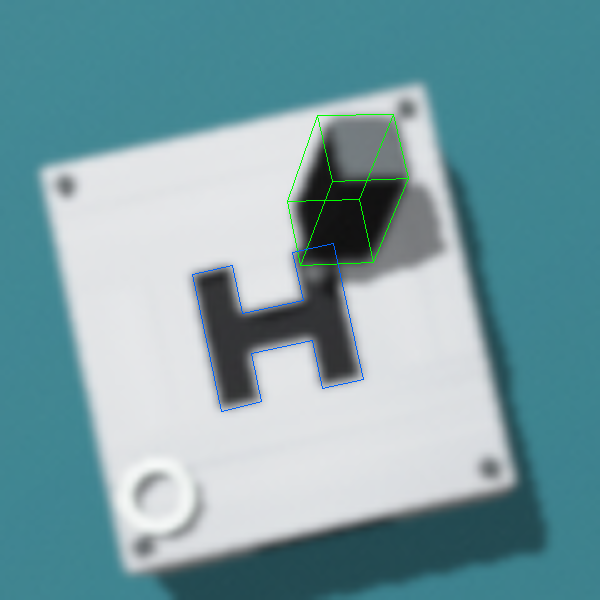

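View pics/s11f.png

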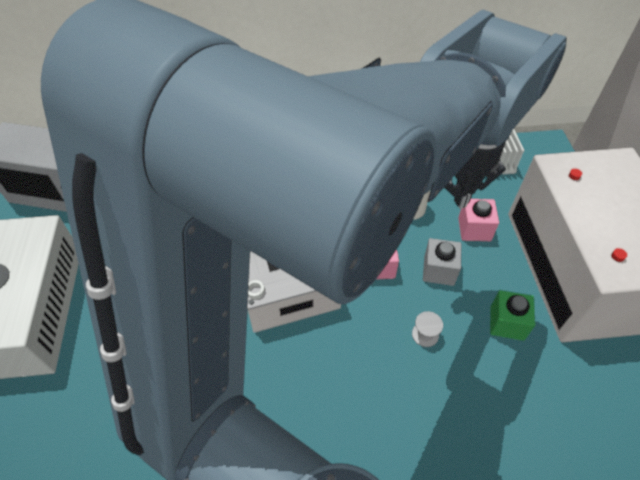

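```bash
python3 - <<'E'
from h import *
t=ctrl.camera('top'); x,_=fitlever(U,yaw,[(t,(367/5+235-.4,149/5+180-.4))]); print('lever',x)
w=ctrl.camera('wrist');s=ctrl.camera('side')
print(onz(w,(316,224),.092),onz(s,(446,248),.092))
def cen(c,box):
    l,tp,r,b=box; g=cv2.cvtColor(c['color'],cv2.COLOR_BGR2GRAY)[tp:b,l:r]; return g
cv2.imwrite('pics/w12.png',crop(w,np.array([250,150]),130,5)); cv2.imwrite('pics/s12.png',crop(s,np.array([415,230]),60,10))
E
```

```text
lever [0.3721148  0.34999252]
[ 0.52728643 -0.29445139  0.092     ] [ 0.52295269 -0.2957292   0.092     ]
```

View pics/w12.png

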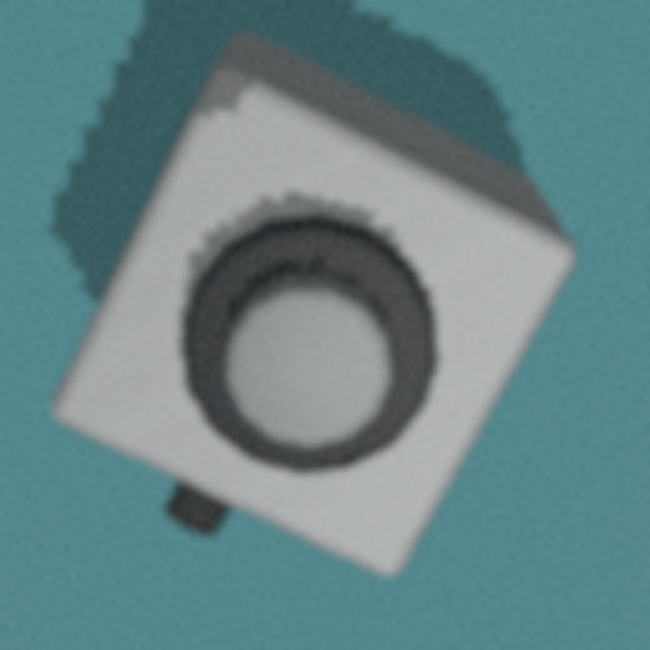

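View pics/s12.png

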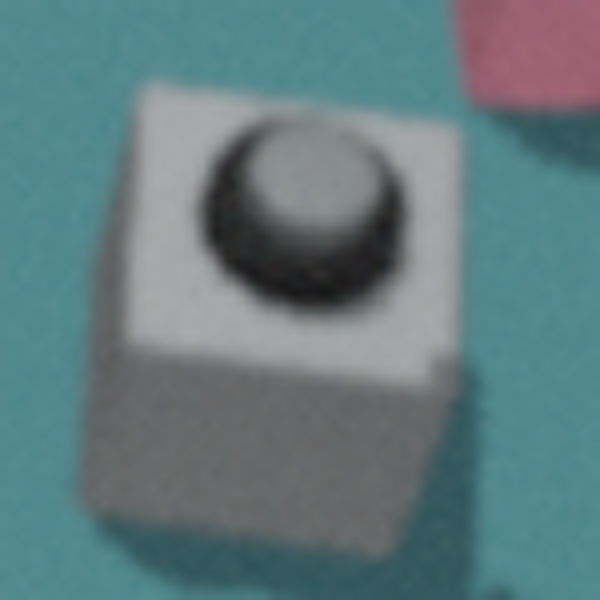

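Request:
{"api": "move_arm", "payload": {
  "rows": "0.3 0 3.2 0 0 0 0;0 0 3.2 0 0 0 0;0 0 3.2 0 0 0 0;0 0 3 0 0 0 0;0 0 0 0 0 0 0;0 0 0.5 0 0 0 0;0 0 0 0 0 0 0"
}}

```text
time_s: 14.4
eef_pos: [0.5288, -0.2906, 0.1713]
eef_rot: [0.001, 0.635, 0.773, -0.0]
wrist_force: [-0.4, 0.1, -0.7]
opening: 0.002
```

```bash
python3 - <<'E'
from h import *
st()
c=cam('side');im=crop(c,np.array([390,190]),100,6);cv2.imwrite('pics/s13.png',im)
E
```

```text
t 14.4 TCP unit frame mm [ -71.5 -328.7  171.3] tip z 0.0983 tool axes in unit
 [[-0.001  1.     0.001]
 [ 1.     0.001 -0.002]
 [-0.002  0.001 -1.   ]] F [-0.4  0.1 -0.7] open 0.002 q [-0.7   0.39  1.63 -0.    1.12 -2.46]
```

View pics/s13.png

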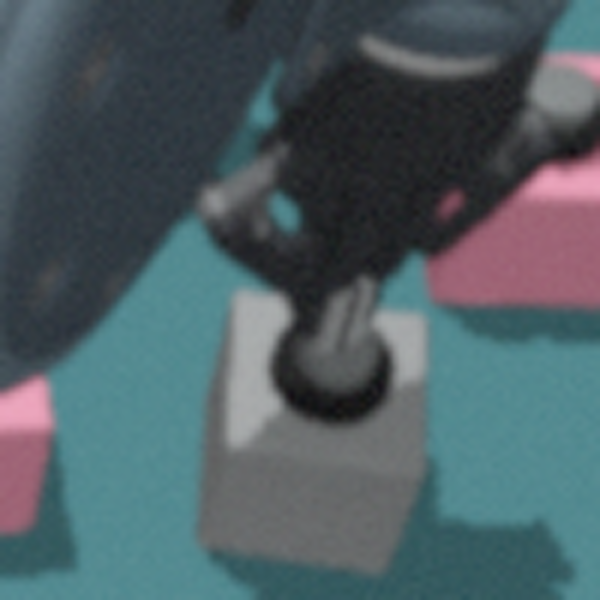

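Request:
{"api": "move_arm", "payload": {
  "rows": "-0.2 0 0.3 0 0 0 0;0 0 0.3 0 0 0 0;0 0 0.2 0 0 0 0;0 0 0.2 0 0 0 0;0 0 0 0 0 0 0"
}}

```text
time_s: 14.95
eef_pos: [0.5288, -0.293, 0.1604]
eef_rot: [0.001, 0.635, 0.772, -0.0]
wrist_force: [1.2, -0.9, 3.2]
opening: -0.0
```

Request:
{"api": "move_arm", "payload": {
  "rows": "0 0 0.2 0 0 0 0;0 0 0 0 0 0 0"
}}

```text
time_s: 15.15
eef_pos: [0.5288, -0.293, 0.1587]
eef_rot: [0.001, 0.635, 0.772, -0.0]
wrist_force: [-0.1, -1.8, 6.0]
opening: -0.001
```

Request:
{"api": "move_arm", "payload": {
  "rows": "0 0 0.1 0 0 0 0;0 0 0.1 0 0 0 0;0 0 0.1 0 0 0 0;0 0 0 0 0 0 0"
}}

```text
time_s: 15.55
eef_pos: [0.529, -0.2931, 0.1583]
eef_rot: [0.001, 0.635, 0.772, -0.0]
wrist_force: [-6.3, 3.0, 23.6]
opening: 0.001
```

The button has bottomed out (23.6 N, TCP stopped). Now I'll release it, lift clear and check.

Request:
{"api": "move_arm", "payload": {
  "rows": "0 0 -0.6 0 0 0 0;0 0 -1.5 0 0 0 0;0 0 -3 0 0 0 0;0 0 -3 0 0 0 0;0 0 -3 0 0 0 0;0 0 -3 0 0 0 0;0 0 0 0 0 0 0;0 0 0 0 0 0 0"
}}

```text
time_s: 16.35
eef_pos: [0.5283, -0.2923, 0.2963]
eef_rot: [0.0, 0.635, 0.772, 0.0]
wrist_force: [-0.2, 0.2, -1.5]
opening: 0.004
```

```bash
python3 - <<'E'
from h import *
st()
c=cam('wrist'); cv2.imwrite('pics/w14.png',c['color'])
c=cam('top');cv2.imwrite('pics/t14.png',c['color']); o=np.array([235,180]);im=crop(c,o,120,5);overlay(im,c,.372,.35,5,o,(0,255,0)); cv2.imwrite('pics/t14c.png',im)
E
```

```text
t 16.35 TCP unit frame mm [ -72.3 -330.2  296.3] tip z 0.2233 tool axes in unit
 [[-0.001  1.     0.   ]
 [ 1.     0.001 -0.   ]
 [-0.     0.    -1.   ]] F [-0.2  0.2 -1.5] open 0.004 q [-0.7   0.25  1.54  0.    1.35 -2.47]
```

View pics/w14.png

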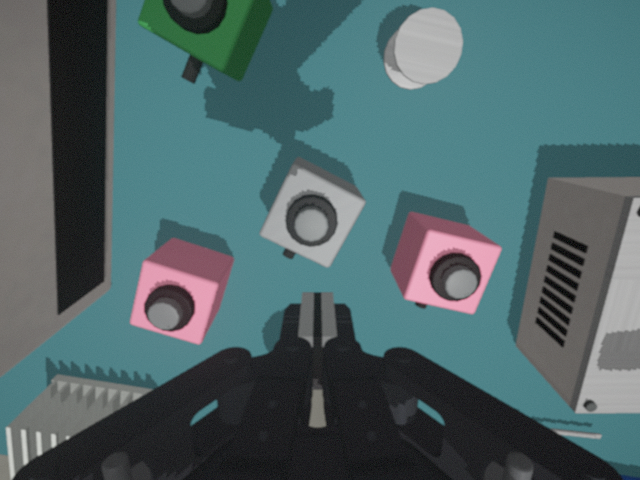

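View pics/t14.png

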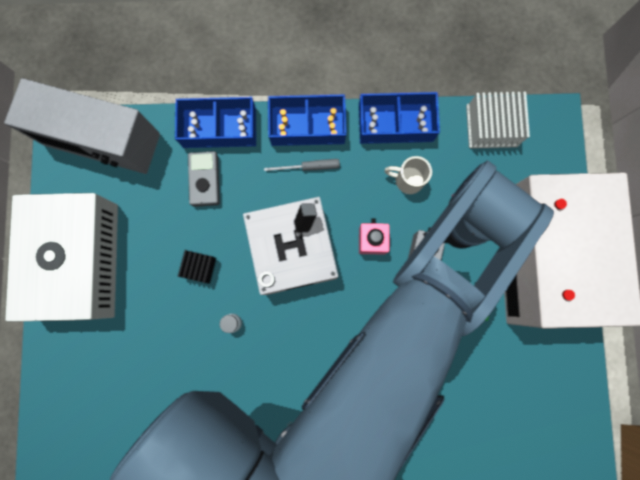

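View pics/t14c.png

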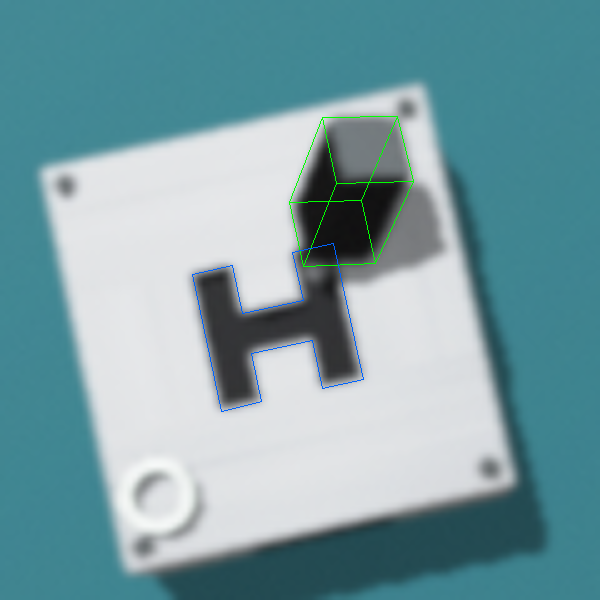

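The top view shows the lever still in the right far slot, with the grip at about (305,215). The wrist view shows the button standing up again at (313,223). The loose things are where they started.

```bash
python3 -c "
from bench import ctrl
print(ctrl.hand_in())"
```

```text
the job is handed in; nothing more can be done
None
```

I moved the lever to the third slot, pressed and released the start button, and handed the job in at about 16.4 s. `hand_in()` gives no verdict.

- **Lever:** It already stood level with the cross channel, so I only had to push it across on its left face and then forward on its near face, with the fingers shut. I pushed it forward until the end stop showed as about 15 N. The top view afterwards gave about 0.37 rad forward and 0.35 rad to the right, and it looked the same after the button press.
- **Snag on the way across:** On the first push, the wrist force rose to about 21 N upward as the grip's rising top corner met the gripper. I backed off, raised the tool about 20 mm and finished the push; the readings after that were under 4 N.
- **Button:** I pressed the grey box, not the pink or green ones. It bottomed out at 23.6 N with the fingertips about 6.7 mm below its rest height. After I lifted off, the wrist view showed it standing up again, though I judged that by eye and did not measure it.
- **Loose things:** All seven looked unmoved in the last pictures, also judged by eye, and the arm was clear of everything.

The side camera put the button about 4 mm nearer the robot than the top and wrist cameras did. I went with those two, and the press landed.

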